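Line up the dummy loads on the bench rail by size

TASK

Put the four finned dummy loads away on the rail in order of size: the smallest on the blue mat next to the red end stop, then each next larger one on the next mat, so that the largest stands at the far end. Each must stand upright and centred on its mat, and none may be tipped over on the way. Leave the mug where it is.

Things in the scene. Friction and masses are not known exactly. Their poses are not given: they have to be found in the camera images.
- load_26: the smallest of four dummy loads: upright dark-grey and black finned metal cylinder, 26 mm in diameter and 34 mm tall, rigid (grip it anywhere on the fins), with a brass connector 13 mm across standing a further 8 mm up from the middle of its top. Origin: centre of its underside; z up along the cylinder. It starts standing on the bench, nearer the robot than the rail.
- load_36: the second smallest of four dummy loads: upright dark-grey and black finned metal cylinder, 36 mm in diameter and 47 mm tall, rigid (grip it anywhere on the fins), with a brass connector 13 mm across standing a further 8 mm up from the middle of its top. Origin: centre of its underside; z up along the cylinder. It starts standing on the bench, nearer the robot than the rail.
- load_46: the second largest of four dummy loads: upright dark-grey and black finned metal cylinder, 46 mm in diameter and 60 mm tall, rigid (grip it anywhere on the fins), with a brass connector 13 mm across standing a further 8 mm up from the middle of its top. Origin: centre of its underside; z up along the cylinder. It starts standing on the bench, nearer the robot than the rail.
- load_56: the largest of four dummy loads: upright dark-grey and black finned metal cylinder, 56 mm in diameter and 73 mm tall, rigid (grip it anywhere on the fins), with a brass connector 13 mm across standing a further 8 mm up from the middle of its top. Origin: centre of its underside; z up along the cylinder. It starts standing on the bench, nearer the robot than the rail.
- mat_1: blue round mat, 60 mm in diameter and 4 mm thick, fixed on the bare-metal rail (a flat plate 360 x 85 x 6 mm on the bench, so a mat's top is 10 mm above the bench). Four identical mats lie in a straight row 75 mm apart, mat_1, mat_2, mat_3, mat_4 in that order along the rail; this is number 1. Origin: centre of its underside; y runs along the rail from mat_1 towards mat_4, x across it, z up.
- mat_2: blue round mat, 60 mm in diameter and 4 mm thick, fixed on the bare-metal rail (a flat plate 360 x 85 x 6 mm on the bench, so a mat's top is 10 mm above the bench). Four identical mats lie in a straight row 75 mm apart, mat_1, mat_2, mat_3, mat_4 in that order along the rail; this is number 2. Origin: centre of its underside; y runs along the rail from mat_1 towards mat_4, x across it, z up.
- mat_3: blue round mat, 60 mm in diameter and 4 mm thick, fixed on the bare-metal rail (a flat plate 360 x 85 x 6 mm on the bench, so a mat's top is 10 mm above the bench). Four identical mats lie in a straight row 75 mm apart, mat_1, mat_2, mat_3, mat_4 in that order along the rail; this is number 3. Origin: centre of its underside; y runs along the rail from mat_1 towards mat_4, x across it, z up.
- mat_4: blue round mat, 60 mm in diameter and 4 mm thick, fixed on the bare-metal rail (a flat plate 360 x 85 x 6 mm on the bench, so a mat's top is 10 mm above the bench). Four identical mats lie in a straight row 75 mm apart, mat_1, mat_2, mat_3, mat_4 in that order along the rail; this is number 4. Origin: centre of its underside; y runs along the rail from mat_1 towards mat_4, x across it, z up.
- red_stop: red bar 80 x 20 x 16 mm fixed across one end of the rail, 55.5 mm beyond the centre of the end mat on that end (mat_1 or mat_4: it differs from start to start); the other end has the same bar in bare metal. Its top is 22 mm above the bench. Origin: centre of its underside; x across the rail, z up.
- mug: white mug, a bystander standing beside the -y end of the rail: 76 mm in diameter, 90 mm tall, with a handle on its own +y side. Origin: centre of its underside. To be left alone.

How it is judged:
At the end, for the whole second after the job is handed in: Counting from the red stop, the loads of 26, 36, 46 and 56 mm diameter stand on the first, second, third and fourth mat, each resting on its mat within 12 mm of the mat's centre, upright within 0.1 rad, released and at rest (((horizontal distance between red_stop and mat_1 below 0.1 m and horizontal distance between load_26 and mat_1 below 0.012 m and z of load_26 in the frame of mat_1 between 0.001 and 0.008 m and horizontal distance between load_36 and mat_2 below 0.012 m and z of load_36 in the frame of mat_2 between 0.001 and 0.008 m and horizontal distance between load_46 and mat_3 below 0.012 m and z of load_46 in the frame of mat_3 between 0.001 and 0.008 m and horizontal distance between load_56 and mat_4 below 0.012 m and z of load_56 in the frame of mat_4 between 0.001 and 0.008 m) or (horizontal distance between red_stop and mat_4 below 0.1 m and horizontal distance between load_26 and mat_4 below 0.012 m and z of load_26 in the frame of mat_4 between 0.001 and 0.008 m and horizontal distance between load_36 and mat_3 below 0.012 m and z of load_36 in the frame of mat_3 between 0.001 and 0.008 m and horizontal distance between load_46 and mat_2 below 0.012 m and z of load_46 in the frame of mat_2 between 0.001 and 0.008 m and horizontal distance between load_56 and mat_1 below 0.012 m and z of load_56 in the frame of mat_1 between 0.001 and 0.008 m)) and angle between each of load_26, load_36, load_46, load_56's own z axis and vertical below 0.1 rad and linear speed of each of load_26, load_36, load_46, load_56 below 0.02 m/s and angular speed of each of load_26, load_36, load_46, load_56 below 0.2 rad/s); the robot touches nothing.
It fails at once if a dummy load is tipped over (more than 0.6 rad from upright) (angle between any of load_26, load_36, load_46, load_56's own z axis and vertical above 0.6 rad).
It fails at once if the mug is moved by more than 30 mm or tipped by more than 0.3 rad (distance of mug from where it was at the start of the episode above 0.03 m or angle between mug's own z axis and vertical above 0.3 rad).
It also fails if it takes over 112 s, if anything falls off the work surface, if the arm or the gripper's body presses on something with over 40 N, if the wrist force passes 120 N, or if a joint passes its speed limit or range.

ROBOT

A 6-joint arm with a two-finger parallel gripper is mounted at the origin on the work surface. World frame = base frame: x ahead of the robot, y to its left, z up, the work surface at z = 0. Lengths are in m, angles in rad, forces in N, time in s.
With the tool pointing down it reaches from about 0.225 to 0.875 m from the base axis. Payload 3.4 kg.
Tool frame: the origin (TCP) lies midway between the tips of the shut fingers; the grasp point (between the pads) lies 19 mm behind it (manip.grip_point_offset is the distance from the TCP to the grasp point, in m); z points along the fingers, y is the line along which they close (so a half turn about z gives the same grasp; the last joint's range is limited). The gripper opens to 85 mm and grips with 20 to 120 N. Pads are 22 mm wide; open, the fingers measure 114 mm over their backs; the gripper's body (76 mm by 85 mm) begins 54 mm behind the grasp point. The pads swing forward as they close: fully open they stand 13 mm farther back than shut.
Start: joints at [-1.24, 0.276, 1.505, -0, 1.361, -0.121], TCP at [0.251, -0.517, 0.207] pointing down, gripper open.
Joint ranges: [-2.89, 2.89], [-0.75, 2.08], [0.22, 2.7], [-1.18, 4.32], [0.11, 2.71], [-2.7, 2.7]. Speed limits (rad/s): [2.57, 2.57, 3.14, 3.14, 3.14, 3.14].

INTERFACE

Orientations are given as a unit quaternion [w, x, y, z].
In Python, from rig import manip gives the robot as it stands.
- The arm moves only by the shell command python3 -m handwheel 'ROWS' [FORCE]. ROWS is JSON, a list of rows, each an object with "translation": the shift along the tool's x, y, z in m, a list of three; "angular": the turn, a rotation vector about the tool's x, y, z in degrees, a list of three; "hand": the closure, from 0 (fully open) to 1 (shut). A call has 1 to 10 rows; each row shifts and turns the commanded pose from where the row before left it, along the tool's axes as they then stand; what a row does not reach is not made up. A row lasts 1/12 s, in which the tool goes at most 41.7 mm and 7.16 degrees, less where a joint would pass 70% of its speed; a pose out of reach is approached as far as the arm can. A call with a gripper value outside its range is refused whole. The fingers move at their own pace and stop on an object; FORCE is the grip in N (left out, the last holds). Time passes only in rows, so rows that do not move let the fingers close. It gives the time, the measured TCP pose, the force, the opening and the grip force at its end, in the units of the state.
- manip.get_state(): the state, without advancing time (a new reading comes with each control period).
- manip.get_image(name): name is "side" or "top"; returns the picture (384x512x3 uint8, red, green, blue); there is no depth.
- manip.camera_info(name): a dict with "camera_matrix" (3x3 intrinsics, pixels), "k1" (the pictures are not rectified: a ray, as slopes to the right and down, at radius r is drawn at 1 + k1 r^2 times it, then the intrinsics apply), "eye" and "orientation" of the camera in the world. Camera axes: x right, y down, z forward; pixel columns grow to the right and rows downward; lengths in m; the calibration is good to about 2 mm. A picture is of the moment at which its call begins. camera_info takes no time and is no camera call.
- manip.sign_off(): hands the job in; it is judged then, once.
The state is a dict: "clock": time; "qpos": joint angles; "qd": joint speeds; "effort": joint torques, N m; "position": TCP position; "ee_rot": TCP orientation; "contact_force": force on the tool from outside, world axes, zero at the start; "moment": the same for the moment, N m; "width": finger opening in m; "gripper_force": force on a finger pad.
Only numpy, scipy, OpenCV 4.12 (cv2) and the standard library are available. Lean on these libraries where they do the work, as an engineer would, in place of code of your own. Each camera call takes 0.05 s, during which the arm holds its last target. There are 200 camera calls.

## Working session

There is one attempt and no reset: what is moved stays moved. The work goes in short steps, Python scripts to look and compute and a shell command to move; the robot and the scene stay as the last step left them, time stands still between calls to the robot, and variables do not carry over. Pictures are saved under pics/ and viewed, at most 14 in all, crops included, and the job is handed in when it is done.

```bash
mkdir -p pics; python3 - <<'E'
from rig import manip
import cv2
for n in("top","side"):
    cv2.imwrite(f"pics/{n}0.png",cv2.resize(manip.get_image(n)[:,:,::-1],None,fx=1.5,fy=1.5,interpolation=cv2.INTER_CUBIC)); print(manip.camera_info(n))
print(manip.get_state())
E
```

```text
{'camera_matrix': array([[472.10891046,   0.        , 256.54015973],
       [  0.        , 472.10891046, 188.74152055],
       [  0.        ,   0.        ,   1.        ]]), 'k1': -0.16602474612402665, 'eye': array([ 0.32491965, -0.07823897,  1.16648484]), 'orientation': array([-0.06777766,  0.70618129, -0.70119939,  0.07094784])}
{'camera_matrix': array([[417.66088341,   0.        , 251.550832  ],
       [  0.        , 417.66088341, 182.58209005],
       [  0.        ,   0.        ,   1.        ]]), 'k1': -0.04634965056799974, 'eye': array([0.20437539, 0.48136258, 0.61549778]), 'orientation': array([ 0.10755163, -0.24889686,  0.87902471, -0.3921716 ])}
{'clock': 0.1, 'qpos': array([-1.23999668e+00,  2.76518114e-01,  1.50602442e+00,  3.44404118e-05,
        1.36069286e+00, -1.21008245e-01]), 'qd': array([-9.21730769e-04,  5.99916630e-05, -2.58812091e-03, -1.15843586e-03,
       -7.82130759e-04, -3.46770147e-04]), 'effort': array([ 1.45869770e-03, -4.17700410e+01, -2.46404654e+01, -1.56608808e-04,
        5.82120076e-03,  1.71531372e-05]), 'position': array([ 0.25087477, -0.51681121,  0.20632689]), 'ee_rot': array([-8.18622158e-04,  9.74592512e-01,  2.23983842e-01, -6.92546502e-05]), 'contact_force': array([-0.23432162, -0.26787908,  0.14688421]), 'moment': array([-0.01452962,  0.01382909,  0.01715428]), 'gripper_force': 0.0, 'width': 0.08552739098311837}
```

View pics/top0.png

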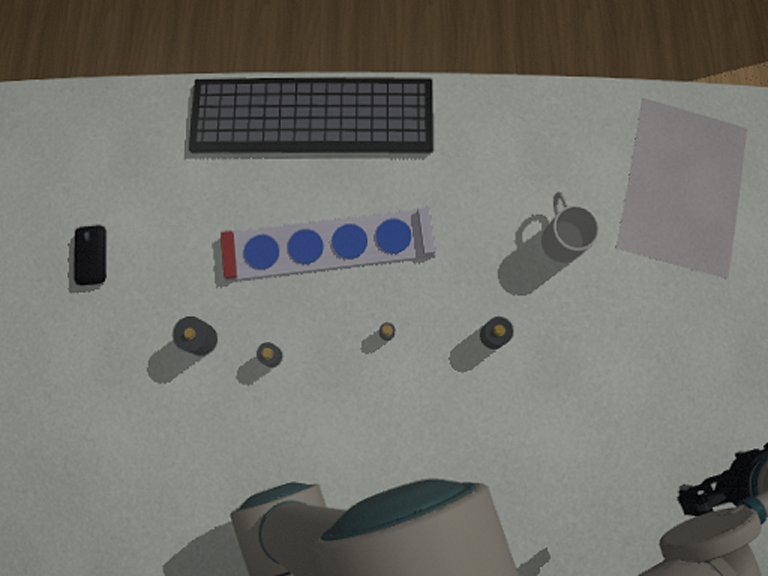

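View pics/side0.png

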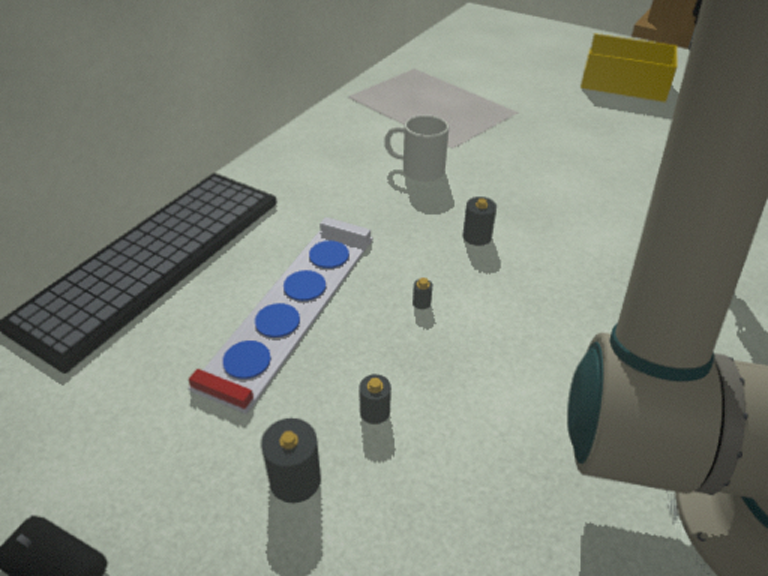

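The top view shows the mats at about (261,252), (305,246), (349,241) and (393,236), in 1.5x pixels, with the red stop at (229,255). The brass connector tops are: load 56 (189,333), 36 (267,353), 26 (387,330), 46 (498,331). The side view agrees. Next I segment the blobs and convert them to positions.

```bash
cat > h.py <<'E'
from rig import manip
import cv2, numpy as np
from scipy.spatial.transform import Rotation as R
def ray(n,uv,z):
    c=manip.camera_info(n); q=c['orientation']
    p=cv2.undistortPoints(np.array([[uv]],float),c['camera_matrix'],np.array([c['k1'],0,0,0,0]))[0,0]
    d=R.from_quat(q,scalar_first=True).apply([*p,1]); e=c['eye']
    return (e+d*(z-e[2])/d[2])[:2]
def blobs(img,kind):
    h=cv2.cvtColor(img,cv2.COLOR_RGB2HSV)
    lo,hi={'brass':((12,110,70),(28,255,255)),'blue':((100,120,60),(130,255,255))}[kind]
    m=cv2.inRange(h,lo,hi)
    n,_,s,c=cv2.connectedComponentsWithStats(m)
    return [(int(s[i,4]),c[i]) for i in range(1,n) if s[i,4]>12]
E
python3 - <<'E'
from h import *
Z={'top':(.081,.055,.042,.068)}
for n in('top','side'):
    im=manip.get_image(n)
    for k in('blue','brass'):
        for a,c in blobs(im,k):
            if k=='blue': print(n,k,a,c.round(1),ray(n,c,.010).round(4))
            else: print(n,k,a,c.round(1),[ray(n,c,z-.003).round(4).tolist() for z in(.042,.055,.068,.081)])
E
```

```text
top blue 407 [262.  156.9] [ 0.6376 -0.096 ]
top blue 408 [232.8 160.4] [ 0.6277 -0.022 ]
top blue 407 [203.3 163.9] [0.6181 0.0525]
top blue 399 [173.9 167.4] [0.6086 0.1268]
top brass 18 [108.9   5.6] [[1.0636, 0.3298], [1.0551, 0.3251], [1.0466, 0.3204], [1.0381, 0.3157]]
top brass 58 [147.5   9.7] [[1.0464, 0.219], [1.038, 0.2155], [1.0297, 0.2121], [1.0214, 0.2087]]
top brass 260 [159.4  17.9] [[1.0194, 0.1838], [1.0114, 0.1807], [1.0034, 0.1777], [0.9954, 0.1747]]
top brass 349 [177.8  21.6] [[1.0072, 0.1327], [0.9993, 0.1303], [0.9914, 0.1279], [0.9836, 0.1254]]
top brass 23 [187.1   7.7] [[1.0504, 0.1096], [1.042, 0.1075], [1.0336, 0.1053], [1.0253, 0.1031]]
top brass 16 [202.2   4.1] [[1.0613, 0.0689], [1.0528, 0.0672], [1.0443, 0.0655], [1.0358, 0.0638]]
top brass 287 [210.4  20.6] [[1.0093, 0.0444], [1.0014, 0.043], [0.9935, 0.0416], [0.9856, 0.0402]]
top brass 169 [230.6  17.4] [[1.0192, -0.0097], [1.0112, -0.0105], [1.0032, -0.0112], [0.9952, -0.012]]
top brass 124 [256.8  15.3] [[1.0261, -0.0801], [1.018, -0.0801], [1.01, -0.0801], [1.0019, -0.0801]]
top brass 256 [269.
[... 4620 characters left out ...]
997]]
side blue 362 [218.9 169.1] [ 0.6379 -0.094 ]
side blue 424 [202.8 189.9] [ 0.6279 -0.0194]
side blue 507 [184.5 213.2] [0.6182 0.0551]
side blue 603 [164.  239.2] [0.609  0.1291]
side brass 3044 [427.1  36. ] [[0.4142, -1.0395], [0.4095, -1.0052], [0.4047, -0.9709], [0.4, -0.9366]]
side brass 40 [320.8 135.3] [[0.4835, -0.2956], [0.4772, -0.2781], [0.4709, -0.2605], [0.4646, -0.243]]
side brass 42 [281.6 188.8] [[0.4737, -0.0827], [0.4676, -0.0699], [0.4616, -0.0572], [0.4555, -0.0445]]
side brass 79 [249.5 256.6] [[0.4388, 0.0982], [0.4335, 0.1068], [0.4282, 0.1155], [0.423, 0.1241]]
side brass 102 [192.1 292.8] [[0.4788, 0.2084], [0.4726, 0.2145], [0.4664, 0.2207], [0.4602, 0.2268]]
```

Red is at +y. I'll set tool y across the rail (yaw 7.3°), so tool x runs along the rail towards the red end. First I turn, then move over load 46.

```bash
cat >> h.py <<'E'
L={26:(.474,-.0845),36:(.434,.105),46:(.4707,-.262),56:(.460,.225)}
M={26:(.609,.128),36:(.618,.054),46:(.628,-.021),56:(.638,-.095)}
def go(xy,z):
    s=manip.get_state(); r=R.from_quat(s['ee_rot'],scalar_first=True)
    Y=r.as_matrix()[:,1]
    print('t',round(s['clock'],2),'pos',s['position'].round(4),'w',round(s['width'],4),'shift mm',(r.inv().apply(np.array([*xy,z])-s['position'])*1e3).round(1),'yawY',np.degrees(np.arctan2(Y[1],Y[0])).round(2),'tilt z',r.as_matrix()[:,2].round(3))
E
python3 -m handwheel '[{"translation":[0,0,0],"angular":[0,0,-7.15],"hand":0},{"translation":[0,0,0],"angular":[0,0,-7.15],"hand":0},{"translation":[0,0,0],"angular":[0,0,-7.15],"hand":0},{"translation":[0,0,0],"angular":[0,0,-7.15],"hand":0},{"translation":[0,0,0],"angular":[0,0,-7.15],"hand":0},{"translation":[0,0,0],"angular":[0,0,-7.15],"hand":0},{"translation":[0,0,0],"angular":[0,0,-7.15],"hand":0},{"translation":[0,0,0],"angular":[0,0,-7.15],"hand":0},{"translation":[0,0,0],"angular":[0,0,-7.15],"hand":0},{"translation":[0,0,0],"angular":[0,0,-7.15],"hand":0}]' 60
python3 -m handwheel '[{"translation":[0.0225,0.025,0],"angular":[0,0,0],"hand":0},{"translation":[0.0225,0.025,0],"angular":[0,0,0],"hand":0},{"translation":[0.0225,0.025,0],"angular":[0,0,0],"hand":0},{"translation":[0.0225,0.025,0],"angular":[0,0,0],"hand":0},{"translation":[0.0225,0.025,0],"angular":[0,0,0],"hand":0},{"translation":[0.0225,0.025,0],"angular":[0,0,0],"hand":0},{"translation":[0.0225,0.025,0],"angular":[0,0,0],"hand":0},{"translation":[0.0225,0.025,0],"angular":[0,0,0],"hand":0},{"translation":[0.0225,0.025,0],"angular":[0,0,0],"hand":0},{"translation":[0,0,0],"angular":[0,0,0],"hand":0}]'
python3 -c "
from h import *
go(L[46],.02)"
```

```text
clock: 1.03
position: [0.251, -0.5172, 0.2068]
ee_rot: [-0.0, 0.658, 0.753, 0.0]
contact_force: [0.1, 0.2, 0.3]
width: 0.0855
gripper_force: 0.0
clock: 1.87
position: [0.4514, -0.2828, 0.2071]
ee_rot: [-0.0, 0.658, 0.753, 0.002]
contact_force: [0.5, -0.7, 0.0]
width: 0.0853
gripper_force: 0.0
t 1.87 pos [ 0.4514 -0.2828  0.2071] w 0.0853 shift mm [ 17.5  21.4 187.2] yawY 7.67 tilt z [ 0.003  0.003 -1.   ]
```

```bash
python3 -m handwheel '[{"translation":[0.0175,0.0214,0.03],"angular":[0,0,0],"hand":0},{"translation":[0,0,0.03],"angular":[0,0,0],"hand":0},{"translation":[0,0,0.03],"angular":[0,0,0],"hand":0},{"translation":[0,0,0],"angular":[0,0,0],"hand":0},{"translation":[0,0,0],"angular":[0,0,0],"hand":0}]'
python3 -c "
from h import *
go(L[46],.02)
t=manip.get_image('top')[150:310,240:440,::-1];s=manip.get_image('side')[90:250,220:420,::-1]
cv2.imwrite('pics/a.png',cv2.resize(np.vstack([t,s]),None,fx=1.8,fy=1.8,interpolation=2))"
```

```text
clock: 2.28
position: [0.4659, -0.2671, 0.116]
ee_rot: [-0.002, 0.66, 0.751, -0.0]
contact_force: [0.0, -1.1, -0.1]
width: 0.0853
gripper_force: 0.0
t 2.28 pos [ 0.4659 -0.2671  0.116 ] w 0.0853 shift mm [ 4.2  5.7 96. ] yawY 7.38 tilt z [-0.003  0.002 -1.   ]
```

View pics/a.png

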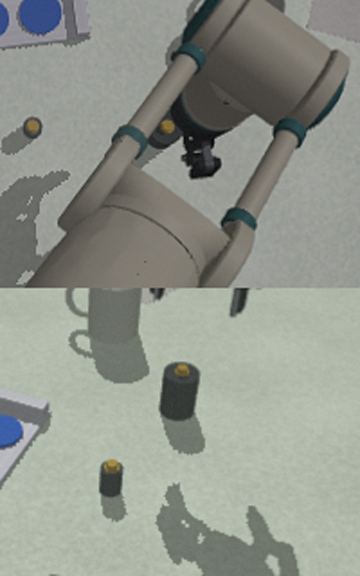

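The side view shows the fingers above load 46, roughly straddling it. I'll remove the residual, go lower, then check against projections.

```bash
python3 -m handwheel '[{"translation":[0.0042,0.0057,0.02],"angular":[0,0,0],"hand":0},{"translation":[0,0,0.01],"angular":[0,0,0],"hand":0},{"translation":[0,0,0],"angular":[0,0,0],"hand":0},{"translation":[0,0,0],"angular":[0,0,0],"hand":0},{"translation":[0,0,0],"angular":[0,0,0],"hand":0}]'
cat >> h.py <<'E'
def proj(n,p):
    c=manip.camera_info(n); W=R.from_quat(c['orientation'],scalar_first=True).inv()
    return cv2.projectPoints(np.array([p],float),W.as_rotvec(),-W.apply(c['eye']),c['camera_matrix'],np.array([c['k1'],0,0,0,0]))[0][0,0]
E
python3 -c "
from h import *
go(L[46],.02)
p=manip.get_state()['position']
s=manip.get_image('side')[:,:,::-1].copy()
for q,c in((p,(0,0,255)),((*p[:2],0),(0,255,0)),((*p[:2],.068),(255,0,0))): cv2.circle(s,tuple(proj('side',q).round().astype(int).tolist()),1,c,-1)
cv2.imwrite('pics/b.png',cv2.resize(s[80:220,250:400],None,fx=4,fy=4,interpolation=2))"
```

```text
clock: 2.8
position: [0.4727, -0.2634, 0.0882]
ee_rot: [0.001, 0.66, 0.751, -0.0]
contact_force: [-0.8, 0.7, -0.6]
width: 0.0855
gripper_force: 0.0
t 2.8 pos [ 0.4727 -0.2634  0.0882] w 0.0855 shift mm [ 1.7 -1.9 68.2] yawY 7.37 tilt z [ 0.001 -0.001 -1.   ]
```

View pics/b.png

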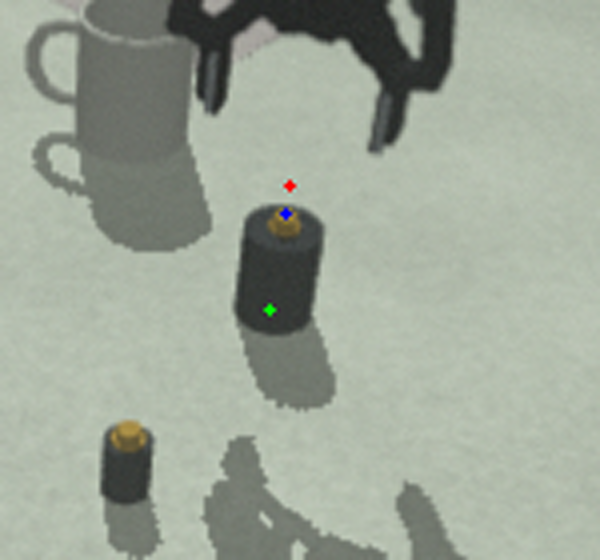

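The TCP projects onto the connector axis of load 46 at about (286,214) in the crop, so the alignment is good. Descend, grip, lift.

```bash
python3 -m handwheel '[{"translation":[0,-0.001,0.02],"angular":[0,0,0],"hand":0},{"translation":[0,0,0.02],"angular":[0,0,0],"hand":0},{"translation":[0,0,0.02],"angular":[0,0,0],"hand":0},{"translation":[0,0,0.008],"angular":[0,0,0],"hand":0},{"translation":[0,0,0],"angular":[0,0,0],"hand":0},{"translation":[0,0,0],"angular":[0,0,0],"hand":0.8},{"translation":[0,0,0],"angular":[0,0,0],"hand":0.8},{"translation":[0,0,0],"angular":[0,0,0],"hand":0.8},{"translation":[0,0,0],"angular":[0,0,0],"hand":0.8},{"translation":[0,0,0],"angular":[0,0,0],"hand":0.8}]' 60
python3 -m handwheel '[{"translation":[0,0,0],"angular":[0,0,0],"hand":0.8},{"translation":[0,0,0],"angular":[0,0,0],"hand":0.8},{"translation":[0,0,0],"angular":[0,0,0],"hand":0.8},{"translation":[0,0,0],"angular":[0,0,0],"hand":0.8}]'
```

```text
clock: 3.68
position: [0.4721, -0.2635, 0.0208]
ee_rot: [0.001, 0.66, 0.751, -0.0]
contact_force: [-2.1, 0.9, 5.4]
width: 0.0434
gripper_force: 60.4
clock: 4.02
position: [0.472, -0.2634, 0.0208]
ee_rot: [0.001, 0.66, 0.751, -0.0]
contact_force: [-2.0, 0.7, 4.5]
width: 0.0436
gripper_force: 60.4
```

```bash
python3 -m handwheel '[{"translation":[0,0,-0.02],"angular":[0,0,0],"hand":0.8},{"translation":[0,0,-0.03],"angular":[0,0,0],"hand":0.8},{"translation":[0.022,0.0185,-0.02],"angular":[0,0,0],"hand":0.8},{"translation":[0.028,0.0235,0],"angular":[0,0,0],"hand":0.8},{"translation":[0.028,0.0235,0],"angular":[0,0,0],"hand":0.8},{"translation":[0.028,0.0235,0],"angular":[0,0,0],"hand":0.8},{"translation":[0.028,0.0235,0],"angular":[0,0,0],"hand":0.8},{"translation":[0.028,0.0235,0],"angular":[0,0,0],"hand":0.8},{"translation":[0.028,0.0235,0],"angular":[0,0,0],"hand":0.8},{"translation":[0.028,0.0235,0],"angular":[0,0,0],"hand":0.8}]'
python3 -m handwheel '[{"translation":[0,0,0],"angular":[0,0,0],"hand":0.8},{"translation":[0,0,0],"angular":[0,0,0],"hand":0.8},{"translation":[0,0,0],"angular":[0,0,0],"hand":0.8},{"translation":[0,0,0],"angular":[0,0,0],"hand":0.8}]'
python3 -c "
from h import *
go(M[46],.032)"
```

```text
clock: 4.85
position: [0.6253, -0.0213, 0.0894]
ee_rot: [0.0, 0.66, 0.751, 0.0]
contact_force: [1.3, -0.1, -2.0]
width: 0.0435
gripper_force: 62.2
clock: 5.18
position: [0.6238, -0.0239, 0.089]
ee_rot: [-0.0, 0.66, 0.751, -0.0]
contact_force: [-0.4, -0.6, -2.3]
width: 0.0436
gripper_force: 62.2
t 5.18 pos [ 0.6238 -0.0239  0.089 ] w 0.0436 shift mm [ 2.3  4.6 57. ] yawY 7.34 tilt z [-0.001 -0.    -1.   ]
```

```bash
python3 -m handwheel '[{"translation":[0.0023,0.0046,0.015],"angular":[0,0,0],"hand":0.8},{"translation":[0,0,0.015],"angular":[0,0,0],"hand":0.8},{"translation":[0,0,0.015],"angular":[0,0,0],"hand":0.8},{"translation":[0,0,0.006],"angular":[0,0,0],"hand":0.8},{"translation":[0,0,0],"angular":[0,0,0],"hand":0.8},{"translation":[0,0,0],"angular":[0,0,0],"hand":0.8},{"translation":[0,0,0],"angular":[0,0,0],"hand":0.8}]'
python3 -c "
from h import *
go(M[46],.032)
s=manip.get_image('side')[:,:,::-1]
cv2.imwrite('pics/c.png',cv2.resize(s[110:270,130:330],None,fx=3.5,fy=3.5,interpolation=2))"
```

```text
clock: 5.77
position: [0.6296, -0.0208, 0.0391]
ee_rot: [0.001, 0.66, 0.751, 0.0]
contact_force: [0.6, 0.7, -1.6]
width: 0.0434
gripper_force: 62.2
t 5.77 pos [ 0.6296 -0.0208  0.0391] w 0.0434 shift mm [ 0.  -1.6  7.1] yawY 7.34 tilt z [ 0.002 -0.    -1.   ]
```

View pics/c.png

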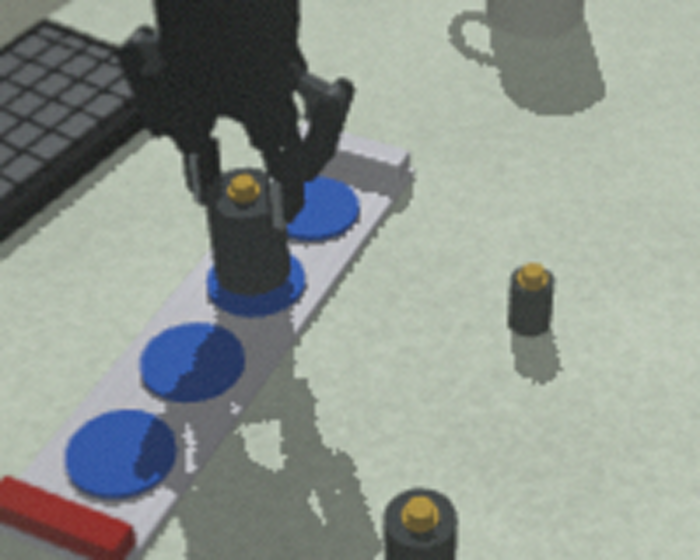

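Load 46 hangs over the third mat from the red stop, well centred at about (252,275). Lower, release, retreat.

```bash
python3 -m handwheel '[{"translation":[0,-0.0015,0.005],"angular":[0,0,0],"hand":0.8},{"translation":[0,0,0.0025],"angular":[0,0,0],"hand":0.8},{"translation":[0,0,0],"angular":[0,0,0],"hand":0.8},{"translation":[0,0,0],"angular":[0,0,0],"hand":0.8}]'
python3 -m handwheel '[{"translation":[0,0,0],"angular":[0,0,0],"hand":0.4},{"translation":[0,0,0],"angular":[0,0,0],"hand":0},{"translation":[0,0,0],"angular":[0,0,0],"hand":0},{"translation":[0,0,0],"angular":[0,0,0],"hand":0},{"translation":[0,0,0],"angular":[0,0,0],"hand":0},{"translation":[0,0,0],"angular":[0,0,0],"hand":0},{"translation":[0,0,-0.03],"angular":[0,0,0],"hand":0},{"translation":[0,0,-0.04],"angular":[0,0,0],"hand":0},{"translation":[0,0,-0.04],"angular":[0,0,0],"hand":0},{"translation":[0,0,0],"angular":[0,0,0],"hand":0}]'
python3 -c "
from h import *
go(L[56],.025)"
```

```text
clock: 6.15
position: [0.6275, -0.0204, 0.0309]
ee_rot: [0.0, 0.66, 0.751, -0.0]
contact_force: [-1.5, 0.3, 0.6]
width: 0.0432
gripper_force: 62.4
clock: 6.98
position: [0.633, -0.021, 0.1494]
ee_rot: [0.007, 0.66, 0.751, 0.004]
contact_force: [0.1, -0.2, 0.2]
width: 0.0853
gripper_force: 0.0
t 6.98 pos [ 0.633  -0.021   0.1494] w 0.0853 shift mm [ 266.8 -141.8  121. ] yawY 7.4 tilt z [ 0.016 -0.002 -1.   ]
```

```bash
python3 -m handwheel '[{"translation":[0.0335,-0.017,0],"angular":[0,0,0],"hand":0},{"translation":[0.0335,-0.017,0],"angular":[0,0,0],"hand":0},{"translation":[0.0335,-0.017,0],"angular":[0,0,0],"hand":0},{"translation":[0.0335,-0.017,0],"angular":[0,0,0],"hand":0},{"translation":[0.0335,-0.017,0],"angular":[0,0,0],"hand":0},{"translation":[0.0335,-0.017,0],"angular":[0,0,0],"hand":0},{"translation":[0.0335,-0.017,0],"angular":[0,0,0],"hand":0},{"translation":[0.0335,-0.017,0],"angular":[0,0,0],"hand":0},{"translation":[0,0,0.02],"angular":[0,0,0],"hand":0},{"translation":[0,0,0.02],"angular":[0,0,0],"hand":0}]'
python3 -m handwheel '[{"translation":[0,0,0],"angular":[0,0,0],"hand":0},{"translation":[0,0,0],"angular":[0,0,0],"hand":0},{"translation":[0,0,0],"angular":[0,0,0],"hand":0},{"translation":[0,0,0],"angular":[0,0,0],"hand":0}]'
python3 -c "
from h import *
go(L[56],.025)"
```

```text
clock: 7.82
position: [0.4578, 0.2304, 0.1015]
ee_rot: [0.001, 0.659, 0.753, 0.002]
contact_force: [0.0, -1.0, -0.4]
width: 0.0855
gripper_force: 0.0
clock: 8.15
position: [0.4594, 0.2279, 0.1016]
ee_rot: [0.001, 0.66, 0.751, 0.001]
contact_force: [-0.5, -0.5, 0.1]
width: 0.0855
gripper_force: 0.0
t 8.15 pos [0.4594 0.2279 0.1016] w 0.0855 shift mm [-3.   0.1 76.6] yawY 7.33 tilt z [ 0.002  0.001 -1.   ]
```

```bash
python3 -m handwheel '[{"translation":[-0.003,0,0.02],"angular":[0,0,0],"hand":0},{"translation":[0,0,0.02],"angular":[0,0,0],"hand":0},{"translation":[0,0,0.02],"angular":[0,0,0],"hand":0},{"translation":[0,0,0.015],"angular":[0,0,0],"hand":0},{"translation":[0,0,0],"angular":[0,0,0],"hand":0},{"translation":[0,0,0],"angular":[0,0,0],"hand":0},{"translation":[0,0,0],"angular":[0,0,0],"hand":0},{"translation":[0,0,0],"angular":[0,0,0],"hand":0.8},{"translation":[0,0,0],"angular":[0,0,0],"hand":0.8},{"translation":[0,0,0],"angular":[0,0,0],"hand":0.8}]'
python3 -m handwheel '[{"translation":[0,0,0],"angular":[0,0,0],"hand":0.8},{"translation":[0,0,0],"angular":[0,0,0],"hand":0.8},{"translation":[0,0,0],"angular":[0,0,0],"hand":0.8},{"translation":[0,0,0],"angular":[0,0,0],"hand":0.8},{"translation":[0,0,0],"angular":[0,0,0],"hand":0.8}]'
```

```text
clock: 8.98
position: [0.4598, 0.2254, 0.0271]
ee_rot: [0.001, 0.66, 0.751, 0.001]
contact_force: [-0.8, 0.0, 7.5]
width: 0.0542
gripper_force: 61.6
clock: 9.4
position: [0.4598, 0.2253, 0.0271]
ee_rot: [0.001, 0.66, 0.751, 0.001]
contact_force: [0.4, -0.4, 5.9]
width: 0.0538
gripper_force: 62.2
```

```bash
python3 -m handwheel '[{"translation":[0,0,-0.015],"angular":[0,0,0],"hand":0.8},{"translation":[0,0,-0.03],"angular":[0,0,0],"hand":0.8},{"translation":[0,0,-0.035],"angular":[0,0,0],"hand":0.8},{"translation":[0,0,-0.035],"angular":[0,0,0],"hand":0.8},{"translation":[0,0,-0.015],"angular":[0,0,0],"hand":0.8}]'
python3 -m handwheel '[{"translation":[-0.034,0.0135,0],"angular":[0,0,0],"hand":0.8},{"translation":[-0.034,0.0135,0],"angular":[0,0,0],"hand":0.8},{"translation":[-0.034,0.0135,0],"angular":[0,0,0],"hand":0.8},{"translation":[-0.034,0.0135,0],"angular":[0,0,0],"hand":0.8},{"translation":[-0.034,0.0135,0],"angular":[0,0,0],"hand":0.8},{"translation":[-0.034,0.0135,0],"angular":[0,0,0],"hand":0.8},{"translation":[-0.034,0.0135,0],"angular":[0,0,0],"hand":0.8},{"translation":[-0.034,0.0135,0],"angular":[0,0,0],"hand":0.8},{"translation":[-0.034,0.0135,0],"angular":[0,0,0],"hand":0.8},{"translation":[-0.034,0.0135,0],"angular":[0,0,0],"hand":0.8}]'
python3 -m handwheel '[{"translation":[0,0,0],"angular":[0,0,0],"hand":0.8},{"translation":[0,0,0],"angular":[0,0,0],"hand":0.8},{"translation":[0,0,0],"angular":[0,0,0],"hand":0.8},{"translation":[0,0,0],"angular":[0,0,0],"hand":0.8}]'
python3 -c "
from h import *
go(M[56],.0375)
s=manip.get_image('side')[:,:,::-1]
cv2.imwrite('pics/d.png',cv2.resize(s[60:260,130:330],None,fx=3,fy=3,interpolation=2))"
```

```text
clock: 9.82
position: [0.4606, 0.2258, 0.1602]
ee_rot: [0.002, 0.66, 0.751, 0.003]
contact_force: [0.9, 0.0, -2.1]
width: 0.0539
gripper_force: 64.6
clock: 10.65
position: [0.6362, -0.0964, 0.1554]
ee_rot: [-0.0, 0.66, 0.751, -0.0]
contact_force: [2.0, 0.1, -2.2]
width: 0.054
gripper_force: 64.6
clock: 10.98
position: [0.6352, -0.0937, 0.1554]
ee_rot: [-0.001, 0.66, 0.751, -0.0]
contact_force: [0.2, 0.0, -2.8]
width: 0.054
gripper_force: 64.5
t 10.98 pos [ 0.6352 -0.0937  0.1554] w 0.054 shift mm [ -1.7   2.7 117.9] yawY 7.43 tilt z [-0.001  0.001 -1.   ]
```

View pics/d.png

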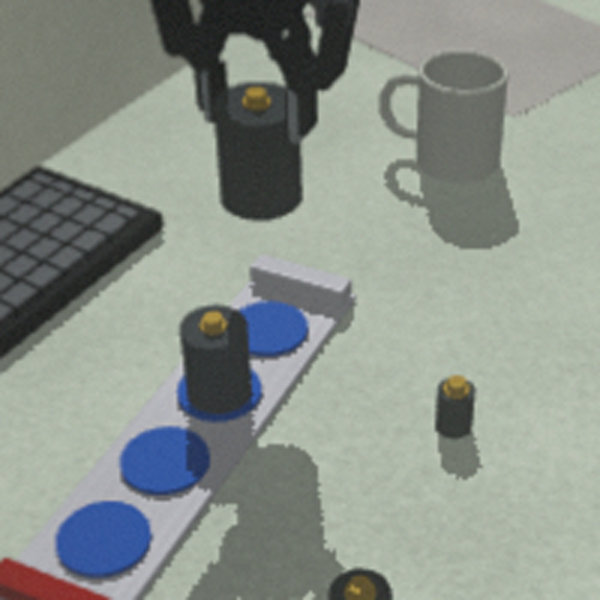

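Load 46 stands centred on the third mat at about (218,385), and load 56 hangs upright above the fourth. Lower it.

```bash
python3 -m handwheel '[{"translation":[-0.0017,0.0027,0.02],"angular":[0,0,0],"hand":0.8},{"translation":[0,0,0.03],"angular":[0,0,0],"hand":0.8},{"translation":[0,0,0.03],"angular":[0,0,0],"hand":0.8},{"translation":[0,0,0.025],"angular":[0,0,0],"hand":0.8},{"translation":[0,0,0.005],"angular":[0,0,0],"hand":0.8},{"translation":[0,0,0],"angular":[0,0,0],"hand":0.8},{"translation":[0,0,0],"angular":[0,0,0],"hand":0.8},{"translation":[0,0,0],"angular":[0,0,0],"hand":0.8}]'
python3 -c "
from h import *
go(M[56],.0375)"
```

```text
clock: 11.7
position: [0.6407, -0.0962, 0.0479]
ee_rot: [0.002, 0.66, 0.751, 0.001]
contact_force: [0.7, -0.3, -2.1]
width: 0.0543
gripper_force: 64.4
t 11.7 pos [ 0.6407 -0.0962  0.0479] w 0.0543 shift mm [ 1.6 -2.6 10.4] yawY 7.42 tilt z [ 0.004 -0.001 -1.   ]
```

```bash
python3 -m handwheel '[{"translation":[0.001,-0.0015,0.005],"angular":[0,0,0],"hand":0.8},{"translation":[0,0,0.0045],"angular":[0,0,0],"hand":0.8},{"translation":[0,0,0.001],"angular":[0,0,0],"hand":0.8},{"translation":[0,0,0],"angular":[0,0,0],"hand":0.8},{"translation":[0,0,0],"angular":[0,0,0],"hand":0.8}]'
python3 -m handwheel '[{"translation":[0,0,0],"angular":[0,0,0],"hand":0.4},{"translation":[0,0,0],"angular":[0,0,0],"hand":0},{"translation":[0,0,0],"angular":[0,0,0],"hand":0},{"translation":[0,0,0],"angular":[0,0,0],"hand":0},{"translation":[0,0,0],"angular":[0,0,0],"hand":0},{"translation":[0,0,0],"angular":[0,0,0],"hand":0},{"translation":[0,0,-0.03],"angular":[0,0,0],"hand":0},{"translation":[0,0,-0.04],"angular":[0,0,0],"hand":0},{"translation":[0,0,-0.04],"angular":[0,0,0],"hand":0},{"translation":[0,0,0],"angular":[0,0,0],"hand":0}]'
python3 -m handwheel '[{"translation":[0,0,0],"angular":[0,0,0],"hand":0},{"translation":[0,0,0],"angular":[0,0,0],"hand":0}]'
python3 -c "
from h import *
go(L[26],.006);go(L[36],.012)"
```

```text
clock: 12.12
position: [0.6384, -0.0956, 0.0372]
ee_rot: [0.001, 0.66, 0.751, 0.001]
contact_force: [-0.5, 0.9, 5.6]
width: 0.054
gripper_force: 65.3
clock: 12.95
position: [0.6427, -0.0967, 0.1539]
ee_rot: [0.007, 0.66, 0.751, 0.004]
contact_force: [1.4, 0.5, 0.9]
width: 0.0857
gripper_force: 0.0
clock: 13.12
position: [0.637, -0.0953, 0.1449]
ee_rot: [-0.0, 0.66, 0.751, -0.0]
contact_force: [-0.7, 1.1, -1.6]
width: 0.0853
gripper_force: 0.0
t 13.12 pos [ 0.637  -0.0953  0.1449] w 0.0853 shift mm [  31.7 -160.2  139. ] yawY 7.38 tilt z [-0. -0. -1.]
t 13.12 pos [ 0.637  -0.0953  0.1449] w 0.0853 shift mm [ 224.7 -175.5  133. ] yawY 7.38 tilt z [-0. -0. -1.]
```

```bash
python3 -m handwheel '[{"translation":[0.028,-0.022,0],"angular":[0,0,0],"hand":0},{"translation":[0.028,-0.022,0],"angular":[0,0,0],"hand":0},{"translation":[0.028,-0.022,0],"angular":[0,0,0],"hand":0},{"translation":[0.028,-0.022,0],"angular":[0,0,0],"hand":0},{"translation":[0.028,-0.022,0],"angular":[0,0,0],"hand":0},{"translation":[0.028,-0.022,0],"angular":[0,0,0],"hand":0},{"translation":[0.028,-0.022,0],"angular":[0,0,0],"hand":0},{"translation":[0.028,-0.022,0],"angular":[0,0,0],"hand":0},{"translation":[0,0,0.03],"angular":[0,0,0],"hand":0},{"translation":[0,0,0.03],"angular":[0,0,0],"hand":0}]'
python3 -m handwheel '[{"translation":[0,0,0],"angular":[0,0,0],"hand":0},{"translation":[0,0,0],"angular":[0,0,0],"hand":0},{"translation":[0,0,0],"angular":[0,0,0],"hand":0},{"translation":[0,0,0],"angular":[0,0,0],"hand":0}]'
python3 -c "
from h import *
go(L[36],.012)"
```

```text
clock: 13.95
position: [0.4325, 0.1055, 0.0845]
ee_rot: [0.0, 0.659, 0.752, 0.001]
contact_force: [0.4, -1.0, 0.1]
width: 0.0852
gripper_force: 0.0
clock: 14.28
position: [0.4354, 0.1039, 0.086]
ee_rot: [0.001, 0.66, 0.751, 0.001]
contact_force: [0.2, 0.6, 0.9]
width: 0.0856
gripper_force: 0.0
t 14.28 pos [0.4354 0.1039 0.086 ] w 0.0856 shift mm [ 1.2 -1.4 74. ] yawY 7.35 tilt z [ 0.002  0.    -1.   ]
```

```bash
python3 -m handwheel '[{"translation":[0.001,-0.001,0.02],"angular":[0,0,0],"hand":0},{"translation":[0,0,0.02],"angular":[0,0,0],"hand":0},{"translation":[0,0,0.02],"angular":[0,0,0],"hand":0},{"translation":[0,0,0.012],"angular":[0,0,0],"hand":0},{"translation":[0,0,0],"angular":[0,0,0],"hand":0},{"translation":[0,0,0],"angular":[0,0,0],"hand":0},{"translation":[0,0,0],"angular":[0,0,0],"hand":0},{"translation":[0,0,0],"angular":[0,0,0],"hand":0.85},{"translation":[0,0,0],"angular":[0,0,0],"hand":0.85},{"translation":[0,0,0],"angular":[0,0,0],"hand":0.85}]' 50
python3 -m handwheel '[{"translation":[0,0,0],"angular":[0,0,0],"hand":0.85},{"translation":[0,0,0],"angular":[0,0,0],"hand":0.85},{"translation":[0,0,0],"angular":[0,0,0],"hand":0.85},{"translation":[0,0,0],"angular":[0,0,0],"hand":0.85},{"translation":[0,0,0],"angular":[0,0,0],"hand":0.85}]'
```

```text
clock: 15.12
position: [0.4336, 0.105, 0.0139]
ee_rot: [0.001, 0.66, 0.751, 0.001]
contact_force: [-0.4, 0.1, 0.5]
width: 0.0516
gripper_force: 0.0
clock: 15.53
position: [0.4334, 0.1051, 0.0138]
ee_rot: [0.0, 0.66, 0.751, 0.0]
contact_force: [-0.4, 0.4, 5.4]
width: 0.0334
gripper_force: 49.1
```

```bash
python3 -m handwheel '[{"translation":[0,0,-0.02],"angular":[0,0,0],"hand":0.85},{"translation":[0,0,-0.035],"angular":[0,0,0],"hand":0.85},{"translation":[0,0,-0.025],"angular":[0,0,0],"hand":0.85},{"translation":[-0.0106,0.0252,0],"angular":[0,0,0],"hand":0.85},{"translation":[-0.0106,0.0252,0],"angular":[0,0,0],"hand":0.85},{"translation":[-0.0106,0.0252,0],"angular":[0,0,0],"hand":0.85},{"translation":[-0.0106,0.0252,0],"angular":[0,0,0],"hand":0.85},{"translation":[-0.0106,0.0252,0],"angular":[0,0,0],"hand":0.85},{"translation":[-0.0106,0.0252,0],"angular":[0,0,0],"hand":0.85},{"translation":[-0.0106,0.0252,0],"angular":[0,0,0],"hand":0.85}]'
python3 -m handwheel '[{"translation":[0,0,0],"angular":[0,0,0],"hand":0.85},{"translation":[0,0,0.02],"angular":[0,0,0],"hand":0.85},{"translation":[0,0,0.02],"angular":[0,0,0],"hand":0.85},{"translation":[0,0,0.01],"angular":[0,0,0],"hand":0.85},{"translation":[0,0,0],"angular":[0,0,0],"hand":0.85},{"translation":[0,0,0],"angular":[0,0,0],"hand":0.85},{"translation":[0,0,0],"angular":[0,0,0],"hand":0.85}]'
python3 -c "
from h import *
go(M[36],.0243)
s=manip.get_image('side')[:,:,::-1]
cv2.imwrite('pics/e.png',cv2.resize(s[100:260,130:330],None,fx=3,fy=3,interpolation=2))"
```

```text
clock: 16.37
position: [0.6181, 0.0537, 0.0926]
ee_rot: [-0.0, 0.66, 0.751, -0.0]
contact_force: [-0.7, 1.0, -0.5]
width: 0.0336
gripper_force: 50.5
clock: 16.95
position: [0.618, 0.0542, 0.044]
ee_rot: [0.001, 0.66, 0.751, 0.0]
contact_force: [0.1, -0.1, -0.7]
width: 0.0332
gripper_force: 50.5
t 16.95 pos [0.618  0.0542 0.044 ] w 0.0332 shift mm [-0.2 -0.1 19.7] yawY 7.4 tilt z [ 0.002 -0.    -1.   ]
```

View pics/e.png

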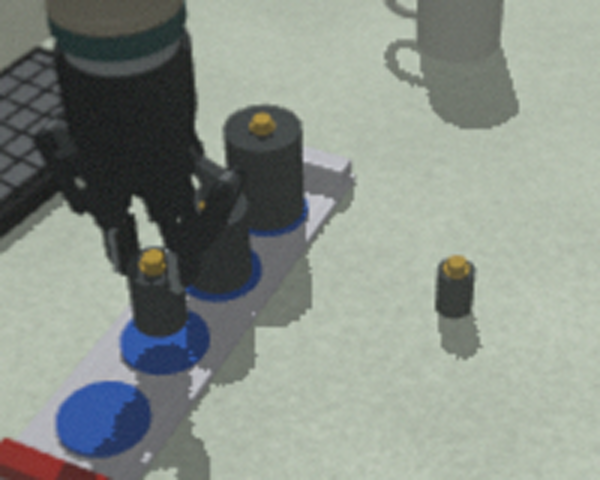

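Load 36 hangs above the second mat at about (165,340). Loads 46 and 56 stand on their mats. Lower and release.

```bash
python3 -m handwheel '[{"translation":[0,0,0.01],"angular":[0,0,0],"hand":0.85},{"translation":[0,0,0.008],"angular":[0,0,0],"hand":0.85},{"translation":[0,0,0.0015],"angular":[0,0,0],"hand":0.85},{"translation":[0,0,0],"angular":[0,0,0],"hand":0.85},{"translation":[0,0,0],"angular":[0,0,0],"hand":0.85},{"translation":[0,0,0],"angular":[0,0,0],"hand":0.85}]'
python3 -m handwheel '[{"translation":[0,0,0],"angular":[0,0,0],"hand":0.5},{"translation":[0,0,0],"angular":[0,0,0],"hand":0},{"translation":[0,0,0],"angular":[0,0,0],"hand":0},{"translation":[0,0,0],"angular":[0,0,0],"hand":0},{"translation":[0,0,0],"angular":[0,0,0],"hand":0},{"translation":[0,0,0],"angular":[0,0,0],"hand":0},{"translation":[0,0,-0.03],"angular":[0,0,0],"hand":0},{"translation":[0,0,-0.04],"angular":[0,0,0],"hand":0},{"translation":[0,0,-0.04],"angular":[0,0,0],"hand":0},{"translation":[0,0,0],"angular":[0,0,0],"hand":0}]'
python3 -m handwheel '[{"translation":[0,0,0],"angular":[0,0,0],"hand":0},{"translation":[0,0,0],"angular":[0,0,0],"hand":0}]'
python3 -c "
from h import *
go(L[26],.006)"
```

```text
clock: 17.5
position: [0.6178, 0.0541, 0.0239]
ee_rot: [0.0, 0.66, 0.751, 0.0]
contact_force: [-0.9, 0.5, 2.3]
width: 0.0333
gripper_force: 50.9
clock: 18.33
position: [0.623, 0.0541, 0.1422]
ee_rot: [0.006, 0.66, 0.751, 0.005]
contact_force: [0.8, 0.1, 0.4]
width: 0.0858
gripper_force: 0.0
clock: 18.5
position: [0.617, 0.0541, 0.1335]
ee_rot: [-0.0, 0.66, 0.751, -0.0]
contact_force: [-0.5, -0.1, -0.1]
width: 0.0855
gripper_force: 0.0
t 18.5 pos [0.617  0.0541 0.1335] w 0.0855 shift mm [-119.  -159.7  127.5] yawY 7.39 tilt z [-0. -0. -1.]
```

```bash
python3 -m handwheel '[{"translation":[-0.017,-0.0228,0],"angular":[0,0,0],"hand":0},{"translation":[-0.017,-0.0228,0],"angular":[0,0,0],"hand":0},{"translation":[-0.017,-0.0228,0],"angular":[0,0,0],"hand":0},{"translation":[-0.017,-0.0228,0],"angular":[0,0,0],"hand":0},{"translation":[-0.017,-0.0228,0],"angular":[0,0,0],"hand":0},{"translation":[-0.017,-0.0228,0],"angular":[0,0,0],"hand":0},{"translation":[-0.017,-0.0228,0],"angular":[0,0,0],"hand":0},{"translation":[0,0,0.03],"angular":[0,0,0],"hand":0},{"translation":[0,0,0.03],"angular":[0,0,0],"hand":0},{"translation":[0,0,0],"angular":[0,0,0],"hand":0}]'
python3 -m handwheel '[{"translation":[0,0,0],"angular":[0,0,0],"hand":0},{"translation":[0,0,0],"angular":[0,0,0],"hand":0},{"translation":[0,0,0],"angular":[0,0,0],"hand":0}]'
python3 -c "
from h import *
go(L[26],.006)"
```

```text
clock: 19.33
position: [0.4684, -0.0831, 0.068]
ee_rot: [-0.006, 0.661, 0.751, -0.003]
contact_force: [-1.1, -0.1, 0.0]
width: 0.085
gripper_force: 0.0
clock: 19.58
position: [0.4756, -0.0845, 0.0745]
ee_rot: [0.001, 0.66, 0.751, 0.0]
contact_force: [-0.7, 0.5, -0.2]
width: 0.0854
gripper_force: 0.0
t 19.58 pos [ 0.4756 -0.0845  0.0745] w 0.0854 shift mm [ 0.3 -1.7 68.5] yawY 7.42 tilt z [ 0.002 -0.001 -1.   ]
```

```bash
python3 -m handwheel '[{"translation":[0,-0.001,0.02],"angular":[0,0,0],"hand":0},{"translation":[0,0,0.02],"angular":[0,0,0],"hand":0},{"translation":[0,0,0.016],"angular":[0,0,0],"hand":0},{"translation":[0,0,0.009],"angular":[0,0,0],"hand":0},{"translation":[0,0,0],"angular":[0,0,0],"hand":0},{"translation":[0,0,0],"angular":[0,0,0],"hand":0},{"translation":[0,0,0],"angular":[0,0,0],"hand":0},{"translation":[0,0,0],"angular":[0,0,0],"hand":0.9},{"translation":[0,0,0],"angular":[0,0,0],"hand":0.9},{"translation":[0,0,0],"angular":[0,0,0],"hand":0.9}]' 40
python3 -m handwheel '[{"translation":[0,0,0],"angular":[0,0,0],"hand":0.9},{"translation":[0,0,0],"angular":[0,0,0],"hand":0.9},{"translation":[0,0,0],"angular":[0,0,0],"hand":0.9},{"translation":[0,0,0],"angular":[0,0,0],"hand":0.9},{"translation":[0,0,0],"angular":[0,0,0],"hand":0.9},{"translation":[0,0,0],"angular":[0,0,0],"hand":0.9}]'
```

```text
clock: 20.42
position: [0.4739, -0.0847, 0.0093]
ee_rot: [0.001, 0.66, 0.751, 0.0]
contact_force: [0.0, 0.3, -0.1]
width: 0.0518
gripper_force: 0.0
clock: 20.92
position: [0.4741, -0.0848, 0.0098]
ee_rot: [0.001, 0.66, 0.751, 0.0]
contact_force: [-0.6, 0.7, 10.7]
width: 0.0161
gripper_force: 58.8
```

Width 16 mm is less than the 24 mm I expected, so I look.

```bash
python3 -c "
from h import *
s=manip.get_image('side')[:,:,::-1]
cv2.imwrite('pics/f.png',cv2.resize(s[140:220,235:335],None,fx=7,fy=7,interpolation=2))
print(manip.get_state()['width'],manip.get_state()['gripper_force'])"
```

```text
0.01605871583105535 58.79705716855824
```

View pics/f.png

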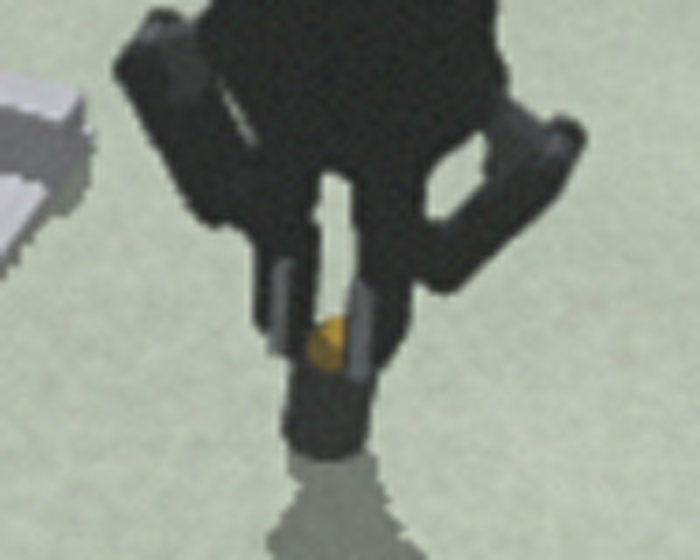

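```bash
python3 -c "
from h import *
for d in(-.015,0,.015):
  for z in(0,.01,.02,.034,.042): print(d,z,((proj('side',(.4741+d*.992,-.0848+d*.128,z))-[235,140])*7).round())"
```

```text
-0.015 0 [369. 447.]
-0.015 0.01 [371. 423.]
-0.015 0.02 [373. 399.]
-0.015 0.034 [376. 364.]
-0.015 0.042 [378. 344.]
0 0 [322. 432.]
0 0.01 [323. 408.]
0 0.02 [325. 384.]
0 0.034 [328. 349.]
0 0.042 [329. 329.]
0.015 0 [275. 418.]
0.015 0.01 [277. 394.]
0.015 0.02 [278. 369.]
0.015 0.034 [280. 335.]
0.015 0.042 [281. 315.]
```

The projection puts the fingertips at about z 0.028, so they closed on the connector and top edge. The load is still upright. I reopen, go lower and regrip.

```bash
python3 -m handwheel '[{"translation":[0,0,0],"angular":[0,0,0],"hand":0.6},{"translation":[0,0,0],"angular":[0,0,0],"hand":0.3},{"translation":[0,0,0],"angular":[0,0,0],"hand":0.3},{"translation":[0,0,0],"angular":[0,0,0],"hand":0.3},{"translation":[0,0,0],"angular":[0,0,0],"hand":0.3},{"translation":[0,0,0.004],"angular":[0,0,0],"hand":0.3},{"translation":[0,0,0.004],"angular":[0,0,0],"hand":0.3},{"translation":[0,0,0],"angular":[0,0,0],"hand":0.3},{"translation":[0,0,0],"angular":[0,0,0],"hand":0.3},{"translation":[0,0,0],"angular":[0,0,0],"hand":0.3}]' 40
python3 -c "
from h import *
go(L[26],.002)
s=manip.get_image('side')[:,:,::-1]
cv2.imwrite('pics/g.png',cv2.resize(s[140:220,235:335],None,fx=7,fy=7,interpolation=2))"
```

```text
clock: 21.8
position: [0.4733, -0.0845, 0.0004]
ee_rot: [-0.0, 0.66, 0.751, -0.0]
contact_force: [0.1, -0.1, -0.1]
width: 0.0597
gripper_force: 0.0
t 21.8 pos [ 4.733e-01 -8.450e-02  4.000e-04] w 0.0597 shift mm [-0.   0.7 -1.6] yawY 7.38 tilt z [-0.  0. -1.]
```

View pics/g.png

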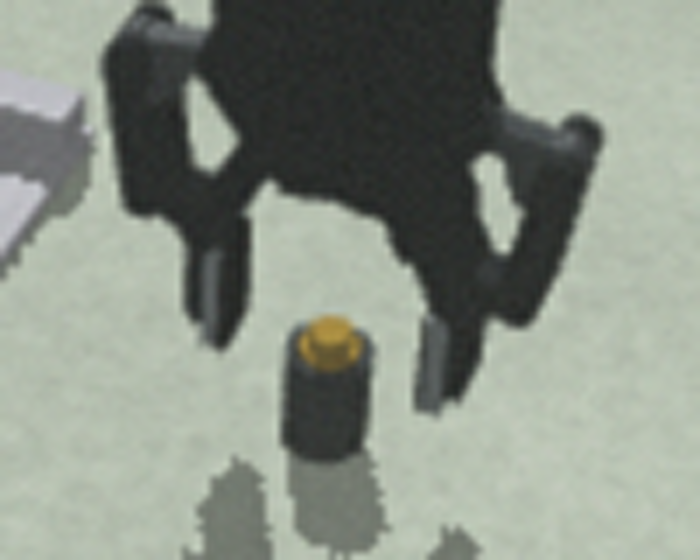

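The load is upright and unmoved, and the fingertips are at about z 0.022. I go 5 mm lower and close.

```bash
python3 -m handwheel '[{"translation":[0,0,0.005],"angular":[0,0,0],"hand":0.3},{"translation":[0,0,0],"angular":[0,0,0],"hand":0.3},{"translation":[0,0,0],"angular":[0,0,0],"hand":0.3},{"translation":[0,0,0],"angular":[0,0,0],"hand":0.8},{"translation":[0,0,0],"angular":[0,0,0],"hand":0.8},{"translation":[0,0,0],"angular":[0,0,0],"hand":0.8},{"translation":[0,0,0],"angular":[0,0,0],"hand":0.8},{"translation":[0,0,0],"angular":[0,0,0],"hand":0.8},{"translation":[0,0,0],"angular":[0,0,0],"hand":0.8}]' 40
python3 -c "
from h import *
go(L[26],-.004)
s=manip.get_image('side')[:,:,::-1]
cv2.imwrite('pics/i.png',cv2.resize(s[140:220,235:335],None,fx=7,fy=7,interpolation=2))"
```

```text
clock: 22.6
position: [0.4736, -0.0846, -0.0041]
ee_rot: [0.0, 0.66, 0.751, 0.0]
contact_force: [-1.1, -0.3, 3.4]
width: 0.0242
gripper_force: 39.2
t 22.6 pos [ 0.4736 -0.0846 -0.0041] w 0.0242 shift mm [ 0.1  0.4 -0.1] yawY 7.39 tilt z [ 0. -0. -1.]
```

View pics/i.png

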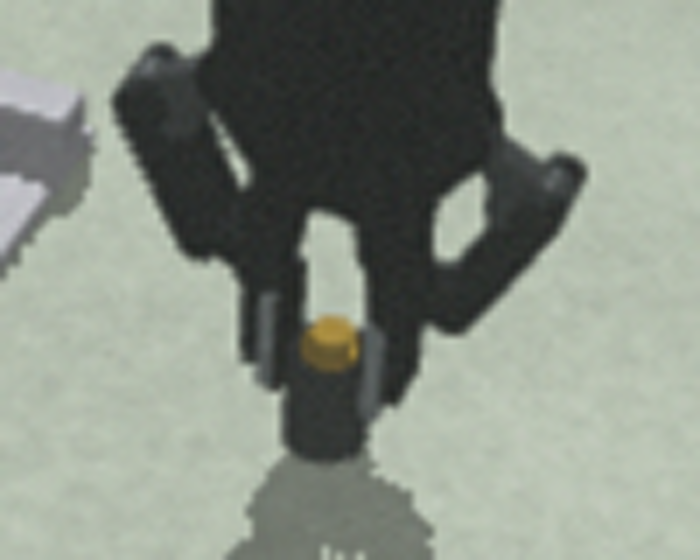

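Width is 24 mm and the pads sit on the fins, a proper grip. Lift above all neighbours and go to the first mat.

```bash
python3 -m handwheel '[{"translation":[0,0,-0.02],"angular":[0,0,0],"hand":0.8},{"translation":[0,0,-0.035],"angular":[0,0,0],"hand":0.8},{"translation":[0,0,-0.035],"angular":[0,0,0],"hand":0.8},{"translation":[0,0,-0.035],"angular":[0,0,0],"hand":0.8}]'
python3 -m handwheel '[{"translation":[0.0242,0.0202,0],"angular":[0,0,0],"hand":0.8},{"translation":[0.0242,0.0202,0],"angular":[0,0,0],"hand":0.8},{"translation":[0.0242,0.0202,0],"angular":[0,0,0],"hand":0.8},{"translation":[0.0242,0.0202,0],"angular":[0,0,0],"hand":0.8},{"translation":[0.0242,0.0202,0],"angular":[0,0,0],"hand":0.8},{"translation":[0.0242,0.0202,0],"angular":[0,0,0],"hand":0.8},{"translation":[0.0242,0.0202,0],"angular":[0,0,0],"hand":0.8},{"translation":[0.0242,0.0202,0],"angular":[0,0,0],"hand":0.8},{"translation":[0,0,0],"angular":[0,0,0],"hand":0.8},{"translation":[0,0,0],"angular":[0,0,0],"hand":0.8}]'
python3 -m handwheel '[{"translation":[0,0,0],"angular":[0,0,0],"hand":0.8},{"translation":[0,0,0.03],"angular":[0,0,0],"hand":0.8},{"translation":[0,0,0.03],"angular":[0,0,0],"hand":0.8},{"translation":[0,0,0.02],"angular":[0,0,0],"hand":0.8},{"translation":[0,0,0],"angular":[0,0,0],"hand":0.8},{"translation":[0,0,0],"angular":[0,0,0],"hand":0.8},{"translation":[0,0,0],"angular":[0,0,0],"hand":0.8}]'
python3 -c "
from h import *
go(M[26],.0064)
s=manip.get_image('side')[:,:,::-1]
cv2.imwrite('pics/j.png',cv2.resize(s[120:280,110:310],None,fx=3.5,fy=3.5,interpolation=2))"
```

```text
clock: 22.98
position: [0.4727, -0.0843, 0.1214]
ee_rot: [-0.001, 0.66, 0.751, -0.0]
contact_force: [0.9, 0.3, -0.2]
width: 0.0242
gripper_force: 39.5
clock: 23.82
position: [0.609, 0.1296, 0.1196]
ee_rot: [-0.0, 0.659, 0.752, -0.0]
contact_force: [-0.0, 0.4, -0.7]
width: 0.0243
gripper_force: 39.5
clock: 24.4
position: [0.6096, 0.1275, 0.0419]
ee_rot: [0.001, 0.66, 0.751, 0.001]
contact_force: [0.6, -0.1, 0.5]
width: 0.024
gripper_force: 39.5
t 24.4 pos [0.6096 0.1275 0.0419] w 0.024 shift mm [ 0.6 -0.6 35.5] yawY 7.33 tilt z [ 0.002 -0.    -1.   ]
```

View pics/j.png

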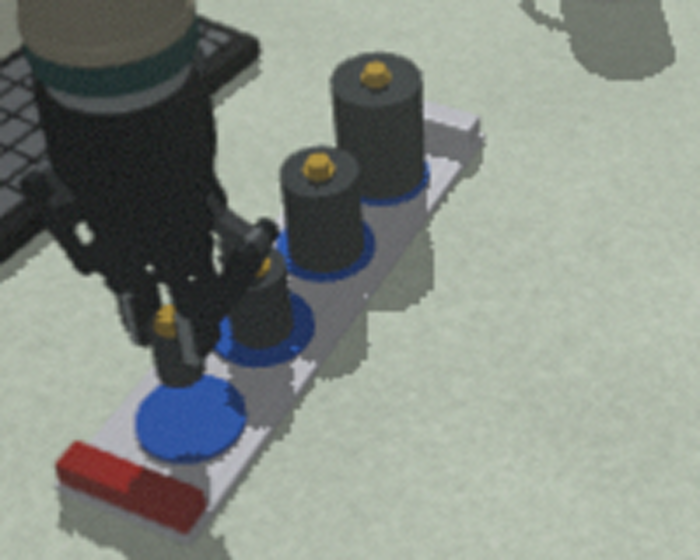

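Load 26 hangs upright above the first mat, next to the red stop. Mat centre is at about (190,418). Lower, release, retreat.

```bash
python3 -m handwheel '[{"translation":[0,0,0.015],"angular":[0,0,0],"hand":0.8},{"translation":[0,0,0.013],"angular":[0,0,0],"hand":0.8},{"translation":[0,0,0.005],"angular":[0,0,0],"hand":0.8},{"translation":[0,0,0.002],"angular":[0,0,0],"hand":0.8},{"translation":[0,0,0],"angular":[0,0,0],"hand":0.8},{"translation":[0,0,0],"angular":[0,0,0],"hand":0.8},{"translation":[0,0,0],"angular":[0,0,0],"hand":0.8}]'
python3 -m handwheel '[{"translation":[0,0,0],"angular":[0,0,0],"hand":0.6},{"translation":[0,0,0],"angular":[0,0,0],"hand":0.1},{"translation":[0,0,0],"angular":[0,0,0],"hand":0.1},{"translation":[0,0,0],"angular":[0,0,0],"hand":0.1},{"translation":[0,0,0],"angular":[0,0,0],"hand":0.1},{"translation":[0,0,0],"angular":[0,0,0],"hand":0.1},{"translation":[0,0,-0.03],"angular":[0,0,0],"hand":0.1},{"translation":[0,0,-0.04],"angular":[0,0,0],"hand":0.1},{"translation":[0,0,-0.04],"angular":[0,0,0],"hand":0.1},{"translation":[0,0,-0.04],"angular":[0,0,0],"hand":0.1}]'
python3 -m handwheel '[{"translation":[0,-0.04,0],"angular":[0,0,0],"hand":0.1},{"translation":[0,-0.04,0],"angular":[0,0,0],"hand":0.1},{"translation":[0,-0.04,0],"angular":[0,0,0],"hand":0.1},{"translation":[0,-0.04,0],"angular":[0,0,0],"hand":0.1},{"translation":[0,-0.04,0],"angular":[0,0,0],"hand":0.1},{"translation":[0,-0.04,0],"angular":[0,0,0],"hand":0.1},{"translation":[0,0,0],"angular":[0,0,0],"hand":0.1},{"translation":[0,0,0],"angular":[0,0,0],"hand":0.1},{"translation":[0,0,0],"angular":[0,0,0],"hand":0.1}]'
python3 -c "
from h import *
t=manip.get_image('top')[:,:,::-1];s=manip.get_image('side')[:,:,::-1]
cv2.imwrite('pics/k.png',cv2.resize(np.vstack([t[120:210,130:300],s[120:280,110:280]]),None,fx=2.4,fy=2.4,interpolation=2))
ts=t[120:200,140:300,::-1].copy()
for a,c in blobs(ts,'brass'): print(a,[ray('top',c+[140,120],z).round(4).tolist() for z in(.049,.062,.075,.088)])"
```

```text
clock: 25.03
position: [0.6096, 0.1283, 0.0066]
ee_rot: [0.001, 0.66, 0.751, 0.001]
contact_force: [-0.5, -0.4, -1.0]
width: 0.0244
gripper_force: 39.6
clock: 25.87
position: [0.6083, 0.1282, 0.1569]
ee_rot: [-0.0, 0.66, 0.751, -0.0]
contact_force: [1.4, -0.8, -0.2]
width: 0.0769
gripper_force: 0.0
clock: 26.62
position: [0.372, 0.0974, 0.1562]
ee_rot: [0.001, 0.66, 0.751, 0.001]
contact_force: [0.7, -1.2, 0.7]
width: 0.0767
gripper_force: 0.0
35 [[0.6502, -0.0973], [0.6464, -0.0971], [0.6426, -0.0969], [0.6388, -0.0967]]
34 [[0.6336, -0.0187], [0.63, -0.0194], [0.6264, -0.0201], [0.6228, -0.0208]]
33 [[0.6209, 0.0543], [0.6174, 0.0528], [0.614, 0.0512], [0.6106, 0.0497]]
30 [[0.6093, 0.1262], [0.606, 0.1239], [0.6027, 0.1215], [0.5994, 0.1191]]
```

View pics/k.png

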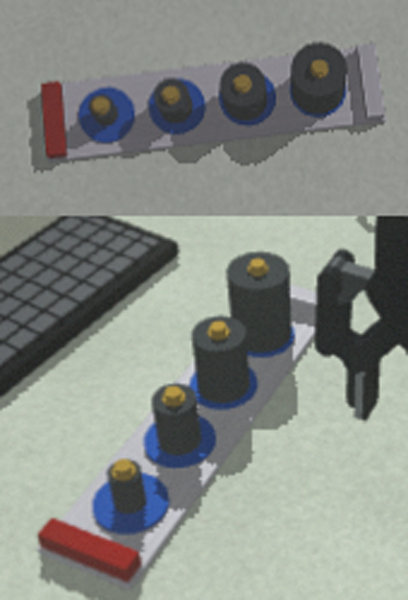

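All four loads stand upright in size order from the red stop. Using the right connector height for each, they measure within about 2 mm of their mat centres, and the arm is clear.

```bash
python3 -c "
from rig import manip
print(manip.sign_off())"
```

```text
the job is handed in; nothing more can be done
None
```

I handed the job in at about 27 s of the 112 s allowed: the 26, 36, 46 and 56 mm loads stand upright in that order from the red stop, each measured within about 2 mm of its mat centre, with the mug untouched and the arm clear; sign-off returned no verdict.

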